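Hold the embossing stamp ready over its nest

ROBOT

A 7-joint arm with a two-finger parallel gripper is mounted at the origin on a cart in front of the work surface, level with it; the furniture and walls round the work are solid. World frame = base frame: x ahead of the robot, y to its left, z up, the work surface at z = 0. Lengths are in m, angles in rad, forces in N, time in s.
With the tool pointing down it reaches from about 0.4 to 0.875 m from the base axis. Payload 19.3 kg.
Tool frame: the origin (TCP) lies at the very end of the fingers, on their centre line; the grasp point (between the pads) lies 19 mm behind it; z points along the fingers, y is the line along which they close (so a half turn about z gives the same grasp; the last joint's range is limited). The gripper opens to 85 mm and grips with 20 to 120 N. Pads are 22 mm wide; open, the fingers measure 114 mm over their backs; the gripper's body (76 mm by 85 mm) begins 54 mm behind the grasp point. The pads swing forward as they close: fully open they stand 13 mm farther back than shut.
Start: joints at [1.202, 0.521, -0.036, 1.599, 0.021, 1.021, -0.113], TCP at [0.184, -0.597, 0.231] pointing down, gripper open.
Joint ranges: [-2.91, 2.91], [-0.3, 2.13], [-1.5, 1.42], [0.17, 2.43], [-1.26, 4.41], [0.16, 1.93], [-2.52, 2.52]. Speed limits (rad/s): [1.89, 1.89, 2.39, 2.39, 3.01, 3.01, 3.01].

INTERFACE

Orientations are given as [roll, pitch, yaw] about the fixed x, y, z axes, in that order (R = Rz(yaw) Ry(pitch) Rx(roll)).
In Python, from workcell import bot gives the robot as it stands.
- The arm moves only by the shell command python3 -m crank 'ROWS' [FORCE]. ROWS is a JSON object of lists of equal length, an entry for each row: "travel": the shift along the world's x, y, z in cm, a list of three; "turn": the turn, a rotation vector about the world's x, y, z in degrees, a list of three; "gripper": the closure, from 0 (fully open) to 1 (shut). A call has exactly 5 rows; each row is the pose to reach, as a shift and turn from the pose commanded when the call began; what a row does not reach only later rows make up. A row lasts 1/10 s, in which the tool goes at most 50 mm and 8.59 degrees, less where a joint would pass 70% of its speed; a pose out of reach is approached as far as the arm can. A call with a gripper value outside its range is refused whole. The fingers move at their own pace and stop on an object; FORCE is the grip in N (left out, the last holds). Time passes only in rows, so rows that repeat a pose let the fingers close, or fill a call up. It gives the time, the measured TCP pose, the force, the opening and the grip force at its end, in the units of the state.
- bot.observe(): the state, without advancing time (a new reading comes with each control period).
- bot.grab_frame(name): name is "side" or "top"; returns a dict with "pixels" (420x560x3 uint8, red, green, blue), "fx", "fy", "cx", "cy" (pixels), "dist" ([k1, k2, p1, p2, k3] as OpenCV has them; the pictures are not rectified), "extrinsics" (4x4, takes a point from world to camera coordinates). Camera axes: x right, y down, z forward; pixel columns grow to the right and rows downward; lengths in m; the calibration is good to about 2 mm. A picture is of the moment at which its call begins. There is no depth.
- bot.job_done(): hands the job in; it is judged then, once.
The state is a dict: "clock": time; "qpos": joint angles; "qd": joint speeds; "joint_efforts": joint torques, N m; "position": TCP position; "tool_rot": TCP orientation; "force": force on the tool from outside, world axes, zero at the start; "moment": the same for the moment, N m; "grip_width": finger opening in m; "finger_force": force on a finger pad.
Only numpy, scipy, OpenCV 4.12 (cv2) and the standard library are available. Lean on these libraries where they do the work, as an engineer would, in place of code of your own. Each camera call takes 0.05 s, during which the arm holds its last target. There are 200 camera calls.

TASK

I want to slip a piece of leather under the embossing stamp. First press the brass ejector knob of the blue fixture right down to its stop and let it spring back up; then pick up the stamp from the black stone slab, carry it over the things standing in between without disturbing them, and bring it level to about one centimetre above the steel nest frame on the fixture, centred on it and with its long side along the frame's long side (either way round), never touching the fixture with the stamp. Finish while holding the stamp still there: do not put it down or let go.

Things in the scene. Friction and masses are not known exactly. Their poses are not given: they have to be found in the camera images.
- stamp: loose embossing stamp, 0.2 to 0.45 kg, 84 mm tall, standing upright. Brass face block 60 mm (its x) by 36 mm (its y), 16 mm tall, with a slightly smaller face below; a thin steel shank; above it a flat upright wooden handle 42 mm (x) by 22 mm (y), from 34 to 84 mm above the face. Grip the handle across its 22 mm. Origin: centre of the underside (the face), z up through the handle.
- slab: black stone slab 225 (its x) x 195 (its y) x 16 mm lying on the bench, fixed; the stamp stands on it. Origin: centre of its underside. It may lie left or right of the row of bystanders, the fixture on the other side.
- fixture: blue embossing fixture, fixed to the bench: a bed 180 mm (x from -120 to +60) by 96 mm (y), top 22 mm above the bench. On it, centred on the origin, a steel nest frame, outside 80 mm (x) by 56 mm (y), 8 mm high, its recess 64 (x) by 40 (y) mm; the ejector knob stands 85 mm from the nest on the -x side. Origin: on the bench below the nest's centre, z up.
- nest (a point): centre of the nest frame in the plane of its upper edge, 30 mm above the bench; axes as the fixture's (x along the frame's long side).
- knob_top (a point): centre of the top of the round brass ejector knob, 28 mm in diameter; unpressed it is 66 mm above the bench. It moves with the knob.
- knob (a joint): travel of the spring-loaded ejector knob straight down, m: 0 up, 0.014 at the stop. It needs about 4 N to start and 8 N at the stop, and springs back by itself. Two small pins in the nest rise with it, staying below the frame's upper edge.
- spool: bystander: yellow thread spool with wooden ends, 42 mm in diameter, 56 mm tall, loose. Origin: centre of its underside.
- jar: bystander: paint jar with red cap and a wooden brush stick, 43 mm in diameter, 100 mm tall with the stick, loose. Origin: centre of its underside.
- bottle: bystander: white dispenser bottle, 49 mm in diameter, 115 mm tall, loose. Origin: centre of its underside. The three bystanders stand in a row between slab and fixture, in any order.
There are look-alikes about, which are no part of the job. Leave any pink look-alike of the stamp alone.

How it is judged:
On the way, in this order (a step that is already met when the one before it is completed fails the run):
1. the ejector knob is pressed down to its stop (within 1.5 mm) (value of joint knob above 0.0125 m), for 0.05 s.
2. the knob has sprung back and the stamp is carried in the fingers, its face more than 80 mm above the bench (value of joint knob below 0.002 m and height (world z) of stamp above 0.08 m and contact force between the fingers and stamp above 1 N), for 0.1 s.
At the end, for the whole second after the job is handed in: The fingers hold the stamp at rest and clear, its face 4 to 17 mm above the nest frame, centred within 6 mm, tilt under 0.1 rad, long side within 0.12 rad of the frame's (either way round); the knob is up; spool, jar and bottle stand upright within 20 mm of their starts (horizontal distance between stamp and nest below 0.006 m and z of stamp in the frame of nest between 0.004 and 0.017 m and angle between stamp's own z axis and vertical below 0.1 rad and angle between the x axis of stamp and the x axis of nest, either way round below 0.12 rad and contact force between the fingers and stamp above 1 N and contact force between stamp and fixture below 0.1 N and linear speed of stamp below 0.02 m/s and angular speed of stamp below 0.2 rad/s and value of joint knob below 0.002 m and distance of each of spool, jar, bottle from where it was at the start of the episode below 0.02 m and angle between each of spool, jar, bottle's own z axis and vertical below 0.15 rad); the arm keeps its last pose, push and grip.
It fails at once if the stamp touches the fixture (contact force between stamp and fixture above 0.5 N).
It fails at once if the spool is shifted more than 20 mm or tipped (distance of spool from where it was at the start of the episode above 0.02 m or angle between spool's own z axis and vertical above 0.15 rad).
It fails at once if the jar is shifted more than 20 mm or tipped (distance of jar from where it was at the start of the episode above 0.02 m or angle between jar's own z axis and vertical above 0.15 rad).
It fails at once if the bottle is shifted more than 20 mm or tipped (distance of bottle from where it was at the start of the episode above 0.02 m or angle between bottle's own z axis and vertical above 0.15 rad).
It also fails if it takes over 64 s, if anything falls off the work surface, if the arm or the gripper's body presses on something with over 40 N, if the wrist force passes 120 N, or if a joint passes its speed limit or range.

## Working session

There is one attempt and no reset: what is moved stays moved. The work goes in short steps, Python scripts to look and compute and a shell command to move; the robot and the scene stay as the last step left them, time stands still between calls to the robot, and variables do not carry over. Pictures are saved under pics/ and viewed, at most 10 in all, crops included, and the job is handed in when it is done.

```bash
mkdir -p pics; ls; python3 - <<'E'
from workcell import bot
import cv2,numpy as np,pickle
print(bot.observe())
F={}
for n in("side","top"):
    f=bot.grab_frame(n);F[n]=f
    cv2.imwrite(f"pics/{n}0.png",f["pixels"][...,::-1])
    print(n,{k:np.round(v,3).tolist() for k,v in f.items() if k!="pixels"})
pickle.dump(F,open("f0.pkl","wb"))
E
```

```text
pics
{'clock': 0.0, 'qpos': array([ 1.2017983 ,  0.52205293, -0.03634989,  1.60001278,  0.02122258,
        1.02112431, -0.11278967]), 'qd': array([-0.00113134,  0.00187787,  0.00108591, -0.00052603,  0.00015485,
        0.00050875,  0.0011596 ]), 'joint_efforts': array([-6.21059407e-04, -9.27096605e+01,  1.97999641e+00, -3.69925153e+01,
        1.78013777e-02,  8.31759913e-03,  4.79518931e-06]), 'position': array([ 0.18384749, -0.59697741,  0.23069953]), 'tool_rot': array([-3.14038488e+00,  9.58808962e-05,  2.98829834e-01]), 'force': array([-0.40973185,  0.72352271,  0.48990263]), 'moment': array([-0.00774731,  0.00608423, -0.01455957]), 'finger_force': 0.0, 'grip_width': 0.08530186214411933}
side {'fx': 455.143, 'fy': 455.143, 'cx': 271.837, 'cy': 212.691, 'dist': [-0.046, 0.0, 0.0, 0.0, 0.0], 'extrinsics': [[-0.99, -0.142, 0.016, 0.503], [-0.077, 0.438, -0.896, 0.14], [0.121, -0.888, -0.444, 0.972], [0.0, 0.0, 0.0, 1.0]]}
top {'fx': 484.688, 'fy': 484.688, 'cx': 275.768, 'cy': 207.428, 'dist': [-0.075, 0.0, 0.0, 0.0, 0.0], 'extrinsics': [[-0.026, -1.0, -0.002, -0.071], [-0.998, 0.026, -0.05, 0.552], [0.05, 0.001, -0.999, 1.469], [0.0, 0.0, 0.0, 1.0]]}
```

View pics/top0.png

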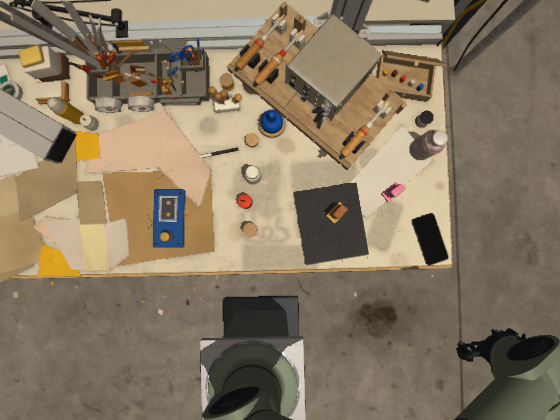

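View pics/side0.png

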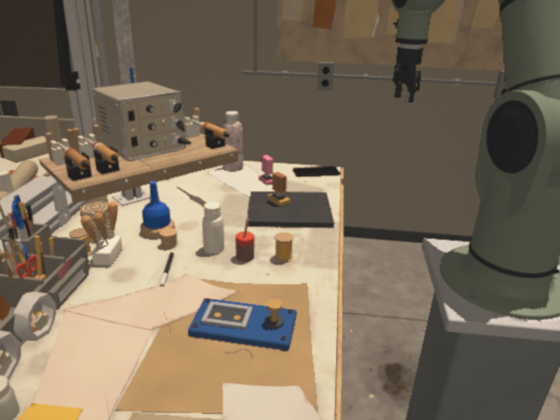

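Top view: the fixture is at (169,218) with its knob at (165,237). The spool is at (249,229), the jar at (245,201) and the bottle at (252,173). The slab is at (332,223) with the brown stamp at (337,212). The pink look-alike is at (393,192).
Candidates for the stamp: the brown-handled one at top (337,212) / side (279,187), and the pink one at top (393,192) / side (267,168). I choose the brown one on the slab and will check it in a close crop.

```bash
cat > h.py <<'E'
import numpy as np,cv2,pickle
def K(f): return np.array([[f["fx"],0,f["cx"]],[0,f["fy"],f["cy"]],[0,0,1]])
def ray(f,p):
    u=cv2.undistortPoints(np.float64([[p]]),K(f),np.float64(f["dist"]))[0,0]
    E=np.array(f["extrinsics"]);R=E[:3,:3]
    d=R.T@np.array([*u,1]);return -R.T@E[:3,3],d/np.linalg.norm(d)
def plane(f,p,z):
    o,d=ray(f,p);return o+d*(z-o[2])/d[2]
def tri(f,p,g,q):
    o,d=ray(f,p);a,b=ray(g,q)
    s=np.linalg.lstsq(np.c_[d,-b],a-o,rcond=None)[0]
    A,B=o+d*s[0],a+b*s[1];return (A+B)/2,np.linalg.norm(A-B)
def proj(f,P):
    E=np.array(f["extrinsics"]);return cv2.projectPoints(np.float64(P).reshape(-1,1,3),cv2.Rodrigues(E[:3,:3])[0],E[:3,3],K(f),np.float64(f["dist"]))[0][:,0]
E
python3 - <<'E'
from h import *
F=pickle.load(open("f0.pkl","rb"))
def crop(n,x,y,w,h,s): 
    return cv2.resize(F[n]["pixels"][y:y+h,x:x+w,::-1],None,fx=s,fy=s,interpolation=cv2.INTER_CUBIC)
a=np.hstack([crop("top",290,180,60,50,6.0),crop("side",250,160,60,50,6.0)])
b=np.hstack([crop("top",140,185,60,65,6.0)[:300+90],crop("side",185,290,120,65,3.0)[:195].repeat(1,0).copy() if 0 else cv2.resize(crop("side",185,290,120,65,3.0),(360,390))])
cv2.imwrite("pics/crop0.png",cv2.resize(np.vstack([a[:,:720],b]),(720,600)) if 0 else np.vstack([a,b])[:600] if 0 else cv2.resize(np.vstack([a,b]),None,fx=.85,fy=.85))
E
```

```text
(no output)
```

View pics/crop0.png

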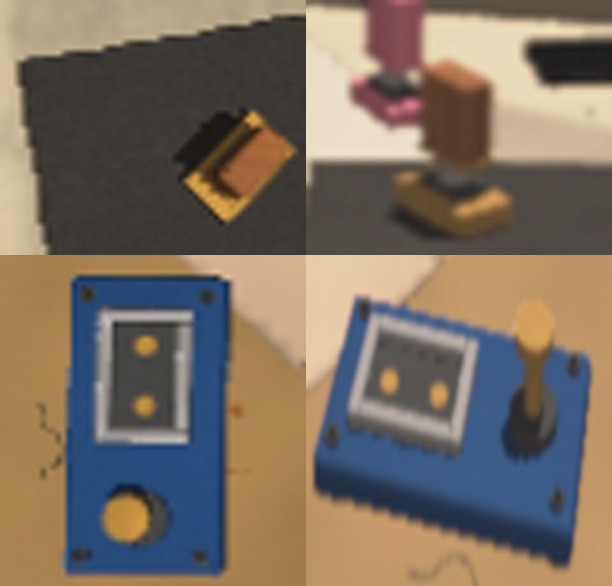

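The crop shows the brown-handled stamp with its brass block on the black slab, while the pink one stands off the slab. The fixture is clear too: grey nest frame with two pins, and a brass knob on its near side (smaller world x).

```bash
cat > m.py <<'E'
from h import *
F=pickle.load(open("f0.pkl","rb"));T,S=F["top"],F["side"]
hsv={n:cv2.cvtColor(F[n]["pixels"],cv2.COLOR_RGB2HSV) for n in F}
def blob(n,lo,hi,box):
    x,y,w,h=box;m=cv2.inRange(hsv[n][y:y+h,x:x+w],lo,hi)
    k,l,st,c=cv2.connectedComponentsWithStats(m);i=1+np.argmax(st[1:,4])
    pts=np.argwhere(l==i)[:,::-1]+[x,y];return pts
t=lambda X,Y,x0,y0,sx=5.1,sy=5.1:(x0+X/sx-.4,y0+Y/sy-.4)
print("base px",proj(T,[0,0,0]))
# bed (blue)
p=blob("top",(100,120,50),(125,255,255),(140,185,60,65));r=cv2.minAreaRect(p.astype(np.float32))
c=cv2.boxPoints(r);print("bed top rect px",r);C=np.array([plane(T,q,.022) for q in c]);print("bed corners\n",C.round(4),np.linalg.norm(C-np.roll(C,1,0),axis=1).round(3))
# nest outer corners in both views (from crop), crop order matched by world
nt=[t(X,Y-255,140,185) for X,Y in((105,310),(193,313),(187,443),(95,438))]
ns=[t(X-306,Y-255,185,290,2.55) for X,Y in((350,410),(458,438),(478,337),(372,315))]
for q in nt: print("nest top",plane(T,q,.030).round(4))
for q in ns: print("nest side",plane(S,q,.030).round(4))
kt=t(126,517-255,140,185);ks=t(534-306,315-255,185,290,2.55)
print("knob",tri(T,kt,S,ks),plane(T,kt,.066),plane(S,ks,.066))
ht=[t(X,Y,290,180) for X,Y in((264,123),(296,150),(250,200),(218,168))]
hs=[t(X-306,Y,250,160) for X,Y in((425,66),(448,59),(493,80),(470,93))]
H=np.array([plane(T,q,.1) for q in ht]);G=np.array([plane(S,q,.1) for q in hs])
print("handle T\n",H.round(4),"\n S\n",G.round(4),tri(T,np.mean(ht,0),S,np.mean(hs,0)))
bt=[t(X,Y,290,180) for X,Y in((256,108),(299,150),(229,222),(183,180))]
B=np.array([plane(T,q,.032) for q in bt]);print("block",B.round(4),B.mean(0))
bs=[t(X-306,Y,250,160) for X,Y in((395,177),(466,210),(515,196))]
print("block S",[plane(S,q,.032).round(4) for q in bs])
for n,a,b in(("spool",(249,228),.056),("jarcap",(245,201),.06),("bottle",(252,171),.115)): print(n,plane(T,a,b).round(3))
E
python3 m.py
```

```text
base px [[252.74712294 387.53657549]]
bed top rect px ((168.32371520996094, 217.7573699951172), (30.5830135345459, 57.167057037353516), 1.301952600479126)
bed corners
 [[0.4413 0.2943 0.022 ]
 [0.616  0.2879 0.022 ]
 [0.6113 0.1937 0.022 ]
 [0.4371 0.2006 0.022 ]] [0.094 0.175 0.094 0.174]
nest top [0.5946 0.2662 0.03  ]
nest top [0.5914 0.2133 0.03  ]
nest top [0.5141 0.2181 0.03  ]
nest top [0.5184 0.2732 0.03  ]
nest side [0.5931 0.272  0.03  ]
nest side [0.5176 0.274  0.03  ]
nest side [0.5141 0.2183 0.03  ]
nest side [0.592  0.2185 0.03  ]
knob (array([0.47077239, 0.24674419, 0.06665381]), np.float64(0.0006365652314269279)) [0.47108688 0.2469323  0.066     ] [0.47056128 0.24587118 0.066     ]
handle T
 [[ 0.5513 -0.2741  0.1   ]
 [ 0.5355 -0.2918  0.1   ]
 [ 0.5079 -0.2648  0.1   ]
 [ 0.5265 -0.2473  0.1   ]] 
 S
 [[ 0.5458 -0.2679  0.1   ]
 [ 0.5351 -0.2803  0.1   ]
 [ 0.5079 -0.2546  0.1   ]
 [ 0.5175 -0.2344  0.1   ]] (array([ 0.52912083, -0.27021916,  0.09554681]), np.float64(0.00270469186432776))
block [[ 0.564  -0.2789  0.032 ]
 [ 0.5384 -0.3036  0.032 ]
 [ 0.4968 -0.2607  0.032 ]
 [ 0.5224 -0.2342  0.032 ]] [ 0.53041896 -0.26933099  0.032     ]
block S [array([ 0.5619, -0.273 ,  0.032 ]), array([ 0.5183, -0.2373,  0.032 ]), array([ 0.4945, -0.2597,  0.032 ])]
spool [ 0.489 -0.004  0.056]
jarcap [0.569 0.006 0.06 ]
bottle [ 0.651 -0.019  0.115]
```

Nest ≈ (0.555, 0.244) with yaw about -2.2°. The knob is at (0.471, 0.2465, 0.066) and the bed and knob estimates agree. The stamp is at (0.5295, -0.2685) with its long axis at about -46°, handle top at z ≈ 0.10. I'll close the gripper and go to the knob, swinging round at radius > 0.4.

```bash
python3 -m crank '{"travel":[[16,17,2],[16,17,2],[16,17,2],[16,17,2],[16,17,2]],"turn":[[0,0,30],[0,0,30],[0,0,30],[0,0,30],[0,0,30]],"gripper":[1,1,1,1,1]}'
python3 -m crank '{"travel":[[16,17,2],[16,17,2],[16,17,2],[16,17,2],[16,17,2]],"turn":[[0,0,30],[0,0,30],[0,0,30],[0,0,30],[0,0,30]],"gripper":[1,1,1,1,1]}'; python3 -c "
from workcell import bot;print(bot.observe())"
```

```text
clock: 0.6
position: [0.346, -0.4246, 0.2515]
tool_rot: [3.142, -0.001, 0.828]
force: [0.4, -0.3, -0.3]
grip_width: 0.0119
finger_force: 0.0
clock: 1.1
position: [0.5058, -0.2543, 0.2715]
tool_rot: [3.141, -0.001, 1.351]
force: [-0.2, -0.7, 0.7]
grip_width: -0.0002
finger_force: 0.0
{'clock': 1.1, 'qpos': array([ 0.65820756,  0.409427  , -0.40378851,  1.69605808,  0.1779884 ,
        1.07230556, -0.02062129]), 'qd': array([-0.53451142,  0.12464855, -0.03939409, -0.25856031,  0.06633338,
        0.1542271 , -0.65372444]), 'joint_efforts': array([  5.84054232, -83.02582741,  -5.92704177, -35.30850291,
        -0.08854993,  -0.32681664,   3.24728116]), 'position': array([ 0.50581549, -0.25432383,  0.27148981]), 'tool_rot': array([ 3.14128037e+00, -8.97855170e-04,  1.35127242e+00]), 'force': array([-0.24111362, -0.74010419,  0.66486489]), 'moment': array([-0.0115612 ,  0.00600468,  0.01332056]), 'finger_force': 0.0, 'grip_width': -0.00022653228928456518}
```

```bash
python3 -m crank '{"travel":[[-1.7,25,-2],[-1.7,25,-2],[-1.7,25,-2],[-1.7,25,-2],[-1.7,25,-2]],"turn":[[0,0,30],[0,0,30],[0,0,30],[0,0,30],[0,0,30]],"gripper":[1,1,1,1,1]}' >/dev/null
python3 -m crank '{"travel":[[-1.6,25.3,-2],[-1.6,25.3,-2],[-1.6,25.3,-2],[-1.6,25.3,-2],[-1.6,25.3,-2]],"turn":[[0,0,10],[0,0,10],[0,0,10],[0,0,10],[0,0,10]],"gripper":[1,1,1,1,1]}'
python3 -m crank '{"travel":[[0,0,-5],[0,0,-10],[0,0,-14],[0,0,-14],[0,0,-14]],"turn":[[0,0,0],[0,0,0],[0,0,0],[0,0,0],[0,0,0]],"gripper":[1,1,1,1,1]}'
python3 - <<'E'
from workcell import bot
from h import *
f=bot.grab_frame("side");s=bot.observe();print(s["position"],s["tool_rot"],s["qpos"],proj(f,[s["position"],[.471,.2465,.066]]))
cv2.imwrite("pics/k.png",cv2.resize(f["pixels"][220:360,180:360,::-1],None,fx=4,fy=4))
E
```

```text
clock: 2.1
position: [0.4708, 0.2418, 0.2315]
tool_rot: [-3.141, 0.0, 2.044]
force: [0.8, -0.9, -0.1]
grip_width: -0.0001
finger_force: 0.0
clock: 2.6
position: [0.4713, 0.2404, 0.0924]
tool_rot: [-3.141, -0.0, 2.044]
force: [0.6, 0.0, 1.4]
grip_width: -0.0001
finger_force: 0.0
[0.47195011 0.2406589  0.09343259] [ 3.14011324e+00 -2.12324000e-04  2.04407654e+00] [-0.15762208  0.62793792 -0.58392349  1.94147076  0.51263233  0.72139182
 -0.57472945] [[273.91641297 286.43054559]
 [273.70855934 301.56183137]]
```

View pics/k.png

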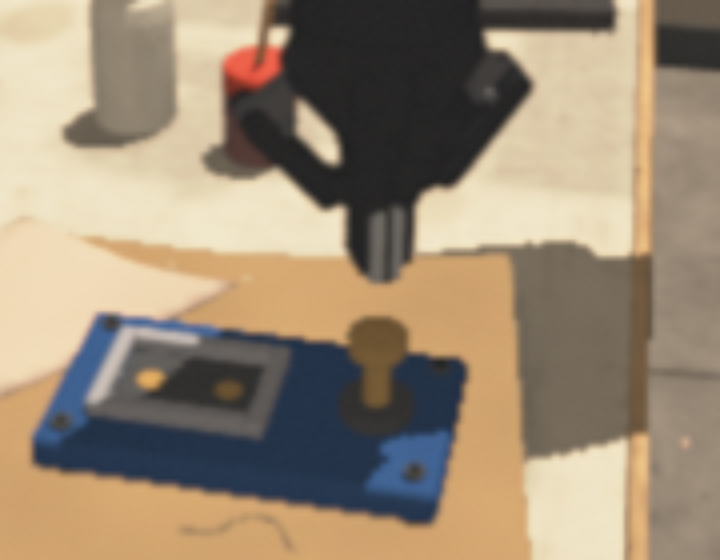

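The tip at crop (382,275) is right above the knob at (378,335), with the measured y about 6 mm short. I'll shift it by that and press in steps, watching the force.

```bash
python3 -m crank '{"travel":[[0,0.6,0],[0,0.6,-2],[0,0.6,-3],[0,0.6,-3.5],[0,0.6,-3.5]],"turn":[[0,0,0],[0,0,0],[0,0,0],[0,0,0],[0,0,0]],"gripper":[1,1,1,1,1]}'
python3 -m crank '{"travel":[[0,0,-0.2],[0,0,-0.4],[0,0,-0.6],[0,0,-0.7],[0,0,-0.7]],"turn":[[0,0,0],[0,0,0],[0,0,0],[0,0,0],[0,0,0]],"gripper":[1,1,1,1,1]}'
```

```text
clock: 3.15
position: [0.472, 0.2466, 0.0574]
tool_rot: [3.14, -0.0, 2.044]
force: [3.0, 1.9, 5.7]
grip_width: -0.0001
finger_force: 2.8
clock: 3.65
position: [0.4722, 0.2468, 0.0516]
tool_rot: [3.139, 0.0, 2.044]
force: [-0.9, -1.3, 21.8]
grip_width: 0.0002
finger_force: 11.1
```

The force jumped to 22 N at z = 0.0516, so the knob is on its stop. I'll hold briefly, lift, then swing over to the stamp with the gripper open.

```bash
python3 -m crank '{"travel":[[0,0,0],[0,0,0],[0,0,2],[0,0,7],[0,0,12]],"turn":[[0,0,0],[0,0,0],[0,0,0],[0,0,0],[0,0,0]],"gripper":[1,1,1,1,1]}'
python3 -m crank '{"travel":[[0,0,4],[0,0,9],[2,-5,9],[3,-10,9],[3,-15,9]],"turn":[[0,0,0],[0,0,0],[0,0,0],[0,0,0],[0,0,0]],"gripper":[1,1,1,1,0]}'
python3 -m crank '{"travel":[[3,-25,0],[3,-25,0],[3,-25,0],[3,-25,0],[3,-25,0]],"turn":[[0,0,8],[0,0,16],[0,0,17],[0,0,17],[0,0,17]],"gripper":[0,0,0,0,0]}'
python3 -m crank '{"travel":[[0,-11.5,0],[0,-11.5,0],[0,-11.5,0],[0,-11.5,0],[0,-11.5,0]],"turn":[[0,0,0],[0,0,0],[0,0,0],[0,0,0],[0,0,0]],"gripper":[0,0,0,0,0]}'
python3 - <<'E'
from workcell import bot
from h import *
F={n:bot.grab_frame(n) for n in("side","top")};pickle.dump(F,open("f1.pkl","wb"));print(bot.observe())
a=cv2.resize(F["side"]["pixels"][290:355,185:305,::-1],None,fx=3,fy=3)
b=cv2.resize(F["side"]["pixels"][110:240,220:340,::-1],None,fx=3,fy=3)
a=cv2.copyMakeBorder(a,0,195,0,0,cv2.BORDER_CONSTANT);cv2.imwrite("pics/k2.png",np.hstack([a,b]))
E
```

```text
clock: 4.15
position: [0.4704, 0.2459, 0.1715]
tool_rot: [-3.14, -0.0, 2.045]
force: [1.6, -0.2, -0.3]
grip_width: 0.0005
finger_force: 0.0
clock: 4.65
position: [0.5016, 0.099, 0.2606]
tool_rot: [3.141, 0.0, 2.044]
force: [1.6, -0.6, -0.6]
grip_width: 0.0136
finger_force: 0.0
clock: 5.15
position: [0.5294, -0.1394, 0.2606]
tool_rot: [3.142, 0.0, 2.341]
force: [1.8, 1.5, 0.7]
grip_width: 0.0848
finger_force: 0.0
clock: 5.65
position: [0.5298, -0.2512, 0.2601]
tool_rot: [3.141, -0.0, 2.341]
force: [0.4, 0.6, 0.2]
grip_width: 0.085
finger_force: 0.0
{'clock': 5.75, 'qpos': array([ 0.78634508,  0.49278582, -0.6376863 ,  1.64905922,  0.32012844,
        1.10627499,  0.83267848]), 'qd': array([-0.0046006 ,  0.00212168,  0.00404929,  0.00038268,  0.00076428,
       -0.00026894,  0.00238395]), 'joint_efforts': array([ 1.32818084e+00, -8.41090965e+01, -9.53684360e+00, -3.70044279e+01,
        4.78654867e-02,  3.00362846e-02,  9.92589776e-04]), 'position': array([ 0.53005677, -0.25061892,  0.26016146]), 'tool_rot': array([ 3.14125239e+00, -5.56034677e-05,  2.34287117e+00]), 'force': array([-0.17101538, -0.79100195,  0.08365224]), 'moment': array([-0.03126137, -0.00277092, -0.00407078]), 'finger_force': 0.0, 'grip_width': 0.08513007339860604}
```

View pics/k2.png

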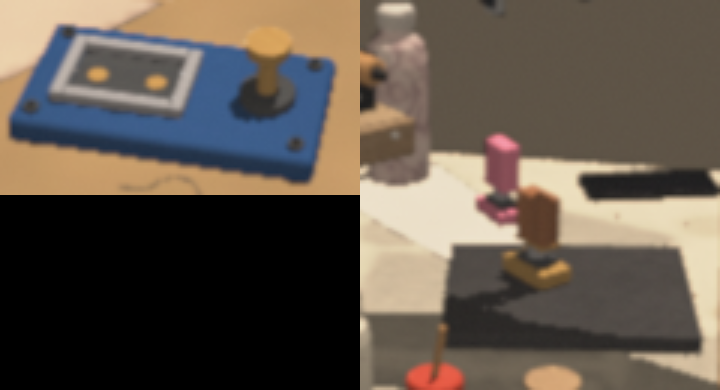

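The right half shows the stamp standing undisturbed at (537,240), and the left half shows the knob back up at (268,50). The slab, bystanders and pink look-alike are untouched. Descending to the handle at TCP z ≈ 0.057.

```bash
python3 -m crank '{"travel":[[0,-1.8,-2],[0,-1.8,-6],[0,-1.8,-10],[0,-1.8,-13],[0,-1.8,-14]],"turn":[[0,0,0],[0,0,0],[0,0,0],[0,0,0],[0,0,0]],"gripper":[0,0,0,0,0]}'
python3 -m crank '{"travel":[[0,0,-1.5],[0,0,-3],[0,0,-4.5],[0,0,-6],[0,0,-6.3]],"turn":[[0,0,0],[0,0,0],[0,0,0],[0,0,0],[0,0,0]],"gripper":[0,0,0,0,0]}'
python3 -m crank '{"travel":[[0,0,0],[0,0,0],[0,0,0],[0,0,0],[0,0,0]],"turn":[[0,0,0],[0,0,0],[0,0,0],[0,0,0],[0,0,0]],"gripper":[0.6,1,1,1,1]}' 60
python3 -m crank '{"travel":[[0,0,0],[0,0,0],[0,0,0],[0,0,0],[0,0,0]],"turn":[[0,0,0],[0,0,0],[0,0,0],[0,0,0],[0,0,0]],"gripper":[1,1,1,1,1]}' 60
```

```text
clock: 6.25
position: [0.5289, -0.2685, 0.1174]
tool_rot: [-3.141, -0.003, 2.343]
force: [-0.3, 0.1, 0.6]
grip_width: 0.0851
finger_force: 0.0
clock: 6.75
position: [0.5292, -0.27, 0.055]
tool_rot: [-3.141, -0.002, 2.341]
force: [0.1, -0.6, -0.1]
grip_width: 0.0855
finger_force: 0.0
clock: 7.25
position: [0.53, -0.2705, 0.0573]
tool_rot: [3.142, 0.001, 2.341]
force: [-0.8, -0.1, 7.0]
grip_width: 0.0214
finger_force: 58.7
clock: 7.75
position: [0.53, -0.2705, 0.0573]
tool_rot: [-3.142, 0.001, 2.341]
force: [-2.0, -0.5, 5.0]
grip_width: 0.0215
finger_force: 58.8
```

Gripped: opening 21.4 mm, 59 N. Lifting and checking.

```bash
python3 -m crank '{"travel":[[0,0,0.5],[0,0,2],[0,0,5],[0,0,9],[0,0,13]],"turn":[[0,0,0],[0,0,0],[0,0,0],[0,0,0],[0,0,0]],"gripper":[1,1,1,1,1]}'
python3 -m crank '{"travel":[[0,0,3],[0,0,7],[0,0,8],[0,0,8],[0,0,8]],"turn":[[0,0,0],[0,0,0],[0,0,0],[0,0,0],[0,0,0]],"gripper":[1,1,1,1,1]}'
python3 - <<'E'
from workcell import bot
from h import *
F={n:bot.grab_frame(n) for n in("side","top")};pickle.dump(F,open("f2.pkl","wb"));s=bot.observe();print(s["position"],s["tool_rot"],s["qpos"],s["force"])
p=s["position"];q=[proj(F[n],[p])[0] for n in("side","top")];print(q)
im=[]
for n,c in zip(("side","top"),q):
    x,y=np.int32(c);im.append(cv2.resize(F[n]["pixels"][y-40:y+50,x-50:x+50,::-1],None,fx=4,fy=4,interpolation=cv2.INTER_CUBIC))
cv2.imwrite("pics/lift.png",np.hstack(im))
E
```

```text
clock: 8.25
position: [0.5296, -0.2699, 0.1891]
tool_rot: [3.141, -0.0, 2.341]
force: [1.0, 0.2, -2.5]
grip_width: 0.0214
finger_force: 58.7
clock: 8.75
position: [0.5293, -0.2702, 0.2661]
tool_rot: [-3.141, -0.001, 2.341]
force: [0.2, 0.5, -3.4]
grip_width: 0.0212
finger_force: 59.0
[ 0.52917437 -0.27011962  0.2653628 ] [-3.14082253e+00 -2.10169679e-03  2.34093031e+00] [ 0.81065473  0.50173664 -0.63543558  1.62002504  0.32079562  1.12868065
  0.86495479] [-0.34042069 -0.11318721 -2.36089852]
[array([280.58509108, 112.12691413]), array([348.71614701, 208.66340628])]
```

View pics/lift.png

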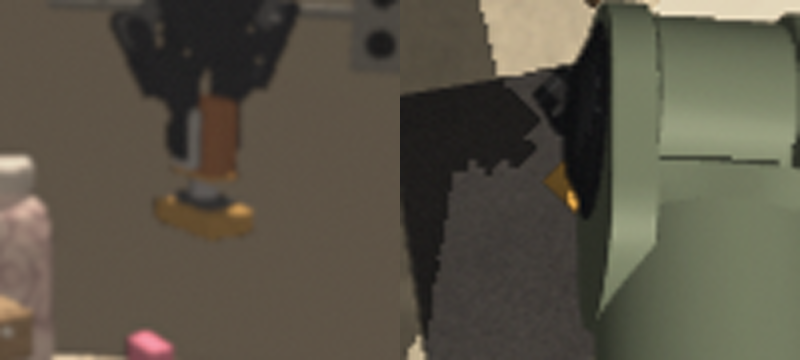

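The stamp hangs level in the fingers at crop (205,190). Carrying it high over the row, turning +43.7°.

```bash
python3 -m crank '{"travel":[[0,2,0],[0,5,0],[1,9,0],[1,13,0],[1.3,17,0]],"turn":[[0,0,0],[0,0,3],[0,0,7],[0,0,11],[0,0,15]],"gripper":[1,1,1,1,1]}' >/dev/null
python3 -m crank '{"travel":[[0,4,0],[0,8,0],[0.5,12,0],[0.5,16,0],[0.7,20,0]],"turn":[[0,0,3],[0,0,7],[0,0,11],[0,0,15],[0,0,18]],"gripper":[1,1,1,1,1]}' >/dev/null
python3 -m crank '{"travel":[[0.2,4,0],[0.4,8,0],[0.6,11.5,0],[0.6,13.5,0],[0.6,14.4,0]],"turn":[[0,0,3],[0,0,6],[0,0,9],[0,0,10.7],[0,0,10.7]],"gripper":[1,1,1,1,1]}'
python3 -m crank '{"travel":[[0,0,-3],[0,0,-6],[0,0,-9],[0,0,-11],[0,0,-12]],"turn":[[0,0,0],[0,0,0],[0,0,0],[0,0,0],[0,0,0]],"gripper":[1,1,1,1,1]}'
```

```text
clock: 10.35
position: [0.5549, 0.2459, 0.2655]
tool_rot: [3.141, -0.002, 3.107]
force: [-0.3, -0.3, -3.0]
grip_width: 0.0215
finger_force: 59.2
clock: 10.85
position: [0.5551, 0.2422, 0.1443]
tool_rot: [-3.14, -0.003, 3.102]
force: [0.4, -0.8, -2.7]
grip_width: 0.0211
finger_force: 59.2
```

```bash
python3 -m crank '{"travel":[[0,0.1,-1],[0,0.1,-2.5],[0,0.1,-4],[0,0.1,-4.5],[0,0.1,-4.5]],"turn":[[0,0,0],[0,0,0],[0,0,0],[0,0,0],[0,0,0]],"gripper":[1,1,1,1,1]}'
python3 - <<'E'
from workcell import bot
from h import *
F={n:bot.grab_frame(n) for n in("side","top")};pickle.dump(F,open("f3.pkl","wb"));s=bot.observe();print(s["position"],s["tool_rot"],s["force"])
c=[cv2.resize(F[n]["pixels"][y:y+h,x:x+w,::-1],None,fx=5,fy=5,interpolation=cv2.INTER_CUBIC) for n,x,y,w,h in(("side",185,250,100,100),("top",140,185,60,100))]
cv2.imwrite("pics/n.png",np.hstack(c))
E
```

```text
clock: 11.35
position: [0.5555, 0.2446, 0.101]
tool_rot: [-3.141, -0.001, 3.104]
force: [0.5, -0.1, -1.4]
grip_width: 0.0216
finger_force: 59.2
[0.55599195 0.24491998 0.10210417] [3.14128229e+00 3.43929764e-04 3.10355935e+00] [ 0.08455177 -0.26219151 -2.20403448]
```

View pics/n.png

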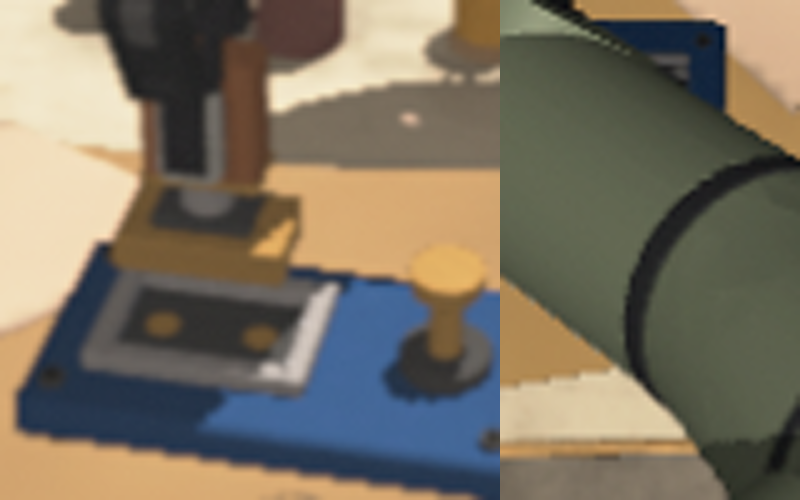

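The side view shows the stamp over the nest (block crop x 113–301, y 182–282; frame 80–340, 270–395), roughly aligned. The top view is blocked by the arm. I'll compare ray-cast block corners with the TCP.

```bash
python3 - <<'E'
from h import *
F=pickle.load(open("f3.pkl","rb"));S=F["side"]
im=S["pixels"][250:350,185:285];hs=cv2.cvtColor(im,cv2.COLOR_RGB2HSV)
p=np.array([.556,.2449]);a=-.038;R=np.array([[np.cos(a),-np.sin(a)],[np.sin(a),np.cos(a)]])
for nm,z,hx,hy in(("block top",.077,.03,.018),("block bot",.061,.03,.018),("hbot",.095,.021,.011),("nest",.03,.04,.028)):
    c=p if nm!="nest" else np.array([.5552,.2437])
    P=[[*(c+R@np.array([sx*hx,sy*hy])),z] for sx,sy in((-1,-1),(1,-1),(1,1),(-1,1))]
    print(nm,((proj(S,P)+.4-[185,250])*5).round(0).tolist())
f=lambda X,Y,z:plane(S,(185+X/5-.4,250+Y/5-.4),z).round(4)
print([f(X,Y,.077) for X,Y in((301,197),(147,183))])
# fresh nest corners from frame 3 and brass mask bottom outline
print([f(X,Y,.03) for X,Y in((82,366),(300,393),(340,285))])
E
```

```text
block top [[300.0, 187.0], [136.0, 167.0], [105.0, 227.0], [276.0, 249.0]]
block bot [[301.0, 224.0], [138.0, 204.0], [108.0, 264.0], [276.0, 286.0]]
hbot [[270.0, 153.0], [153.0, 139.0], [134.0, 175.0], [254.0, 190.0]]
nest [[338.0, 279.0], [127.0, 251.0], [79.0, 348.0], [302.0, 378.0]]
[array([0.524 , 0.2338, 0.077 ]), array([0.579 , 0.2347, 0.077 ])]
[array([0.5925, 0.2794, 0.03  ]), array([0.5156, 0.2807, 0.03  ]), array([0.5127, 0.2208, 0.03  ])]
```

```bash
python3 -m crank '{"travel":[[0,0,-0.5],[0,0,-1],[0,0,-1.4],[0,0,-1.7],[0,0,-1.7]],"turn":[[0,0,0],[0,0,0],[0,0,0],[0,0,0],[0,0,0]],"gripper":[1,1,1,1,1]}'
cat > o.py <<'E'
import sys
from workcell import bot
from h import *
S=bot.grab_frame("side");s=bot.observe();pickle.dump((S,s),open("f4.pkl","wb"));t=s["position"];print(t,s["tool_rot"],s["force"])
a=s["tool_rot"][2]-np.pi;R=np.array([[np.cos(a),-np.sin(a)],[np.sin(a),np.cos(a)]])
im=cv2.resize(S["pixels"][270:345,195:290,::-1],None,fx=8,fy=8,interpolation=cv2.INTER_CUBIC)
z=t[2]-.041
for h,hx,hy,c,col in((z+.016,.03,.018,t[:2],(0,255,0)),(z,.03,.018,t[:2],(0,0,255)),(.03,.04,.028,[.5552,.2437],(255,255,0)),(.03,.032,.02,[.5552,.2437],(255,255,0))):
    P=[[*(np.array(c)+R@np.array([sx*hx,sy*hy])),h] for sx,sy in((-1,-1),(1,-1),(1,1),(-1,1))]
    for q in (proj(S,P)+.5-[195,270])*8: cv2.circle(im,tuple(np.int32(q)),2,col,-1)
cv2.imwrite(sys.argv[1],im)
E
python3 o.py pics/o1.png
```

```text
clock: 11.95
position: [0.5556, 0.2446, 0.0843]
tool_rot: [-3.141, -0.001, 3.104]
force: [0.1, 0.1, -2.8]
grip_width: 0.0215
finger_force: 59.2
[0.55572005 0.2446765  0.08454522] [-3.14148636e+00 -3.35269292e-04  3.10354893e+00] [-0.88287284  0.89042927 -4.16060721]
```

View pics/o1.png

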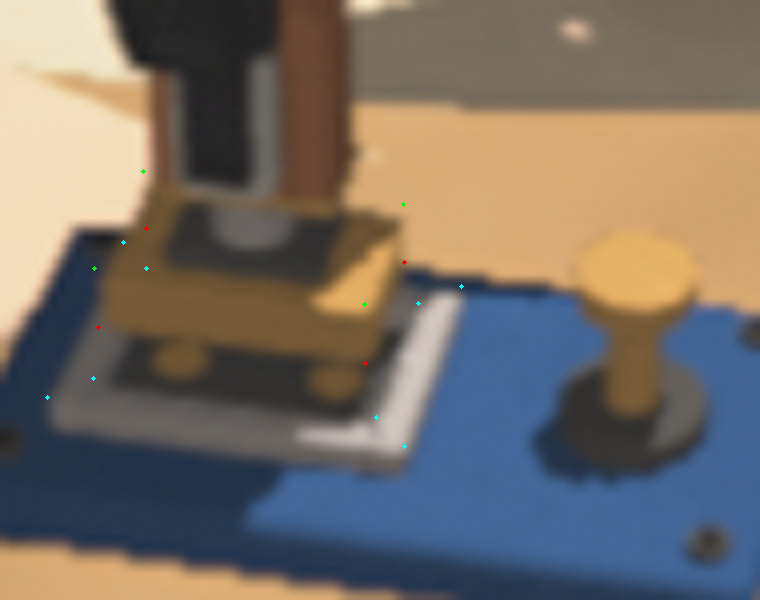

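The nest dots sit about 1 px (8 crop px) above the seen frame corners, e.g. frame (462,293) vs dot (461,286). The block is about 9 crop px right of its dots, so the stamp is roughly 2 mm towards -x and 2 mm towards +y of the nest. I'll correct that, lower 3 mm, and look once more.

```bash
python3 -m crank '{"travel":[[0.15,-0.2,0],[0.15,-0.2,0],[0.15,-0.2,-0.3],[0.15,-0.2,-0.3],[0.15,-0.2,-0.3]],"turn":[[0,0,0],[0,0,0],[0,0,0],[0,0,0],[0,0,0]],"gripper":[1,1,1,1,1]}'
python3 -m crank '{"travel":[[0,0,0],[0,0,0],[0,0,0],[0,0,0],[0,0,0]],"turn":[[0,0,0],[0,0,0],[0,0,0],[0,0,0],[0,0,0]],"gripper":[1,1,1,1,1]}'
python3 o.py pics/o2.png
```

```text
clock: 12.5
position: [0.5572, 0.2427, 0.0817]
tool_rot: [-3.142, -0.0, 3.104]
force: [0.0, -0.1, -3.3]
grip_width: 0.0212
finger_force: 59.2
clock: 13.0
position: [0.5573, 0.2427, 0.0817]
tool_rot: [-3.142, -0.0, 3.103]
force: [-0.7, 0.2, -2.9]
grip_width: 0.0215
finger_force: 59.2
[0.55735425 0.24269313 0.08175265] [3.14155507e+00 2.82134536e-05 3.10342050e+00] [ 0.44421473  0.98792428 -2.7256654 ]
```

View pics/o2.png

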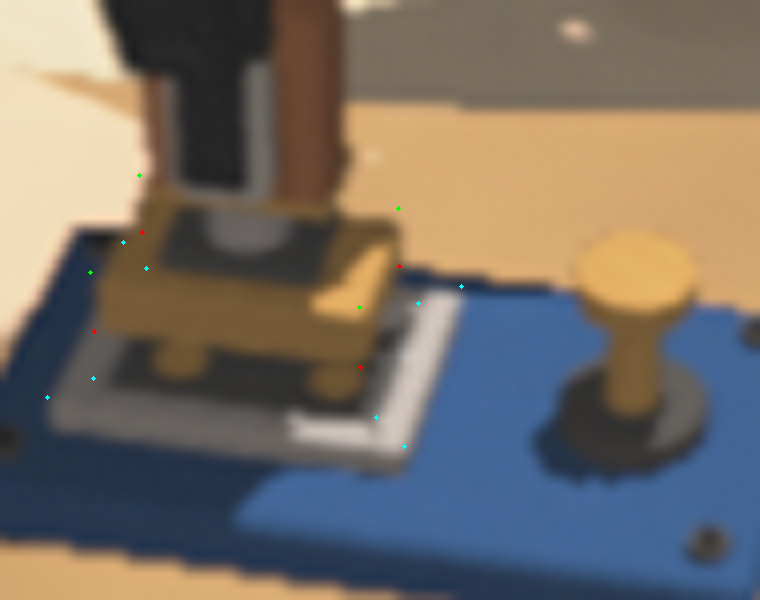

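The block's front lower edge, mid-point (237,347), now matches where a centred stamp should appear (x about 237). It is level, still and clear, with the face ≈ 10 mm above the frame and the knob up at (637,265). Handing in.

```bash
python3 -c "
from workcell import bot;print(bot.job_done())"
```

```text
the job is handed in; nothing more can be done
None
```

I pressed the knob to its stop and it sprang back; the stamp is now held still and level about 10 mm above the nest frame, centred to within about 2 mm by my measurements. The job is handed in, but no verdict came back.

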